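# Bring the short jar to the front of the spice carousel and hold it there

## Robot

A 6-joint arm with a two-finger parallel gripper is mounted at the origin on a cart in front of the work surface, level with it; the furniture and walls round the work are solid. World frame = base frame: x ahead of the robot, y to its left, z up, the work surface at z = 0. Lengths are in m, angles in rad, forces in N, time in s.
With the tool pointing down it reaches from about 0.2 to 0.875 m from the base axis. Payload 3.4 kg.
Tool frame: the origin (TCP) lies on the centre line of the jaws, within the pads' length; the fingertips stand 14 mm ahead of it and the grasp point (between the pads) lies 5 mm behind it (r.tip_reach is the distance from the TCP to the fingertips, in m); z points along the fingers, y is the line along which they close (so a half turn about z gives the same grasp; the last joint's range is limited). The gripper opens to 94 mm and grips with 3 to 60 N. Pads are 16 mm wide; open, the fingers measure 119 mm over their backs; the gripper's body (75 mm by 177 mm) begins 78 mm behind the grasp point.
Start: joints at [1.011, 0.276, 1.505, -0, 1.361, -0.121], TCP at [0.244, 0.521, 0.219] pointing down, gripper open.
Joint ranges: [-2.89, 2.89], [-0.75, 2.08], [0.22, 2.7], [-1.18, 4.32], [0.11, 2.71], [-2.7, 2.7]. Speed limits (rad/s): [2.57, 2.57, 3.14, 3.14, 3.14, 3.14].

## Interface

Orientations are given as a unit quaternion [x, y, z, w].
In Python, from station import telemetry, capture, camera_model, close_job, r gives the robot as it stands.
- The arm moves only by the tool carry_out, never from a script. Its argument "commands" is a list of rows, each an object of numbers: "gripper": the gripper command: -1 is fully open, 1 is shut, values between are in proportion; "dx", "dy", "dz": the shift along the tool's x, y, z in mm; "roll": the turn about the tool's z in rad. In form: [{"gripper": .., "dx": .., "dy": .., "dz": .., "roll": ..}, ...]. A call has 1 to 20 rows; each row is the pose to reach, as a shift and turn from the pose commanded when the call began, along the tool's axes at that moment; what a row does not reach only later rows make up. A row lasts 1/8 s, in which the tool goes at most 62.5 mm and 10.7 degrees, less where a joint would pass 70% of its speed; a pose out of reach is approached as far as the arm can. A call with a gripper value outside its range is refused whole. The fingers move at their own pace and stop on an object; "squeeze" is the grip in N (left out, the last holds). Time passes only in rows, so rows that repeat a pose let the fingers close. It gives the time, the measured TCP pose, the force, the opening and the grip force at its end, in the units of the state.
- telemetry.get_state(): the state, without advancing time (a new reading comes with each control period).
- capture(name): name is "scene" or "top" or "wrist"; returns (picture, depth): 400x640x3 uint8, red, green, blue; 400x640 float32, m along the optical axis (not along the pixel's ray), 0 where there is no reading.
- camera_model(name): a dict with "fx", "fy", "cx", "cy" (pixels), "k1" (the pictures are not rectified: a ray, as slopes to the right and down, at radius r is drawn at 1 + k1 r^2 times it, then the intrinsics apply), "pose" (4x4, takes a point from camera to world coordinates). Camera axes: x right, y up, looking along -z (the intrinsics and any distortion apply to the point x, -y, -z); pixel columns grow to the right and rows downward; lengths in m; the calibration is good to about 2 mm. A picture is of the moment at which its call begins: read the wrist's pose just before it. camera_model takes no time and is no camera call; for the wrist camera it gives the pose at the moment of the call.
- close_job(): hands the job in; it is judged then, once.
The state is a dict: "t": time; "q": joint angles; "qd": joint speeds; "effort": joint torques, N m; "tcp_pos": TCP position; "tool_rot": TCP orientation; "ft_force": force on the tool from outside, world axes, zero at the start; "torque": the same for the moment, N m; "opening": finger opening in m; "grip_force": force on a finger pad.
Only numpy, scipy, OpenCV 4.12 (cv2) and the standard library are available. Lean on these libraries where they do the work, as an engineer would, in place of code of your own. Each camera call takes 0.05 s, during which the arm holds its last target. There are 200 camera calls.

## Task

Turn the spice carousel (the knob on its post is there for this) until the short jar with the steel lid stands at the front, in line with the nose on the carousel's foot, and then keep the knob gripped so that the turntable stays still while I take that jar: finish while holding the knob. Turn it gently so that all the jars stay upright in their collars; do not touch any of them with the robot, and leave the mug, bowl and tin where they are.

Things in the scene. Friction and masses are not known exactly. Their poses are not given: they have to be found in the camera images.
- foot: fixed dark round foot of the spice carousel, 170 mm across, on the worktop; origin on the carousel's vertical turning axis at worktop height. Its own -x direction is the carousel's front: a flat dark nose, 24 mm wide, sticks out there under the tray and ends in a rounded tip 135 mm from the axis. It looks roughly at the robot, up to 20 degrees askew; fixed
- turntable (a joint): angle that the turntable has turned about its vertical axis since the start (0 at the start wherever the short jar stands), rad, growing counter-clockwise seen from above; it turns without stops either way, with light friction (about 0.06 N m, 3 N at the knob's rim), and stays where it is left. Which way it starts and which thing stands in which collar differ each time
- tray_middle (a point): middle of the turntable's wooden tray, on the turning axis, 21 mm above the worktop; tray 208 mm across with five wooden collars (46 mm inside, 35 mm high) 72 degrees apart, centres 75 mm from the axis. Each holds a jar on five rubber buttons 2 mm high. A post 18 mm thick rises from the middle and carries the knob
- knob: round upright steel knob with fine dark flutes on top of the post, turning with the turntable: 42 mm across, 36 mm tall; origin on the turning axis at the knob's middle, 160 mm above the worktop (top at 178 mm, underside at 142 mm). z up
- short_jar: the short jar: round, 42 mm across and 62 mm tall with a steel lid (top 85 mm above the worktop), little more than half as tall as the four spice jars; stands loose in one of the collars, with 2 mm play; origin at the centre of its underside, z up along the jar
- jar_a: spice jar, 41 mm across and 105 mm tall (top 128 mm above the worktop), dark screw cap, standing loose in a collar of the turntable; origin at the centre of its underside, z up along the jar
- jar_b: spice jar, 41 mm across and 105 mm tall (top 128 mm above the worktop), dark screw cap, standing loose in a collar of the turntable; origin at the centre of its underside, z up along the jar
- jar_c: spice jar, 41 mm across and 105 mm tall (top 128 mm above the worktop), dark screw cap, standing loose in a collar of the turntable; origin at the centre of its underside, z up along the jar
- jar_d: spice jar, 41 mm across and 105 mm tall (top 128 mm above the worktop), dark screw cap, standing loose in a collar of the turntable; origin at the centre of its underside, z up along the jar
- mug: bystander: cream mug with a handle, 86 x 122 x 107 mm, on the worktop to the right; origin at its underside
- bowl: bystander: small cream bowl, 84 mm across, 42 mm high, on the worktop to the left; origin at its underside
- tin: bystander: food tin, 75 mm across, 58 mm high, on the worktop behind the carousel; origin at its underside
Mind the look-alikes: they are no part of the job. What is meant by the short_jar is not turquoise, and is the larger of those in its own colour.

How it is judged:
At the end, for the whole second after the job is handed in: The fingers grip the knob (over 2 N); the short jar's axis is within 12 mm of the line from the turning axis out over the nose and over 60 mm out; the turntable turns below 0.05 rad/s; all jars stand upright (0.1 rad), down in their collars, within 90 mm of the axis (contact force between the fingers and knob above 2 N and y of short_jar in the frame of foot between -0.012 and 0.012 m and x of short_jar in the frame of foot below -0.06 m and velocity of joint turntable between -0.05 and 0.05 rad/s and angle between each of jar_a, short_jar, jar_b, jar_c, jar_d's own z axis and vertical below 0.1 rad and horizontal distance between each of jar_a, short_jar, jar_b, jar_c, jar_d and knob below 0.09 m and height (world z) of each of jar_a, short_jar, jar_b, jar_c, jar_d below 0.03 m); the arm keeps its last pose, push and grip.
It fails at once if the robot touches one of the jars (contact force between any of the fingers, the arm and jar_a above 0.5 N or contact force between any of the fingers, the arm and short_jar above 0.5 N or contact force between any of the fingers, the arm and jar_b above 0.5 N or contact force between any of the fingers, the arm and jar_c above 0.5 N or contact force between any of the fingers, the arm and jar_d above 0.5 N).
It fails at once if a jar tips over or leaves its collar (angle between any of jar_a, short_jar, jar_b, jar_c, jar_d's own z axis and vertical above 0.3 rad or horizontal distance between any of jar_a, short_jar, jar_b, jar_c, jar_d and knob above 0.115 m).
It fails at once if the mug, bowl or tin is pushed away (distance of any of mug, bowl, tin from where it was at the start of the episode above 0.03 m).
It also fails if it takes over 58 s, if anything falls off the work surface, if the arm or the gripper's body presses on something with over 40 N, if the wrist force passes 120 N, or if a joint passes its speed limit or range.

## Working session

There is one attempt and no reset: what is moved stays moved. The work goes in short steps, Python scripts to look and compute and a tool call to move; the robot and the scene stay as the last step left them, time stands still between calls to the robot, and variables do not carry over. Pictures are saved under pics/ and viewed, at most 10 in all, crops included, and the job is handed in when it is done.

Besides the shell and the picture viewer there is one more tool, called after ">>>" as name([rows], argument=value, ...), one row to a line, values as JSON. carry_out: Moves the arm, as the interface text tells. Its arguments: {"type":"object","properties":{"commands":{"type":"array"},"squeeze":{"type":"number"}},"required":["commands"]}

```bash
mkdir -p pics
cat > h.py <<'E'
import numpy as np, cv2
from station import telemetry, capture, camera_model, close_job, r
def pt(cm,u,v,z=None,d=None):
    K=np.array([[cm['fx'],0,cm['cx']],[0,cm['fy'],cm['cy']],[0,0,1.]])
    s=cv2.undistortPoints(np.array([[[u,v]]],float),K,np.array([cm['k1'],0,0,0.]))[0,0]
    P=np.array(cm['pose']); ray=np.array([s[0],-s[1],-1.])
    w=P[:3,:3]@ray; o=P[:3,3]
    t=d if d is not None else (z-o[2])/w[2]
    return o+t*w
E
python3 - <<'E'
from h import *
for n in("scene","top"):
    a,d=capture(n); cv2.imwrite(f'pics/{n}0.png',a[:,:,::-1]); np.save(f'pics/{n}0.npy',d)
    print(n,camera_model(n))
print(telemetry.get_state())
E
```

```text
scene {'fx': 475.1156298153855, 'fy': 475.1156298153855, 'cx': 316.0182183554673, 'cy': 194.66121273399392, 'k1': -0.0618621710253743, 'pose': array([[ 0.56155779,  0.3677529 , -0.74122241, -0.41301578],
       [-0.82734641,  0.23626193, -0.50958633, -0.69074697],
       [-0.01227921,  0.89940987,  0.43693377,  0.68566607],
       [ 0.        ,  0.        ,  0.        ,  1.        ]])}
top {'fx': 382.96156000738796, 'fy': 382.96156000738796, 'cx': 322.06578091910967, 'cy': 201.04710842773548, 'k1': -0.019413250458775295, 'pose': array([[ 0.01880852,  0.99128449, -0.13038902,  0.47210371],
       [-0.99954577,  0.02171414,  0.02089838,  0.00215022],
       [ 0.02354753,  0.12993673,  0.99124263,  1.03283279],
       [ 0.        ,  0.        ,  0.        ,  1.        ]])}
{'t': 0.1, 'q': array([ 1.01094904e+00,  2.76517141e-01,  1.50594074e+00, -4.52835408e-05,
        1.36074301e+00, -1.21007376e-01]), 'qd': array([-0.0020412 , -0.00288982, -0.00081047, -0.00044421,  0.00112778,
        0.00134364]), 'effort': array([ 1.02850110e-03, -4.05453408e+01, -2.37779814e+01,  7.04616797e-02,
        2.99340149e-02, -6.32242632e-05]), 'tcp_pos': array([0.24408152, 0.52009962, 0.2187258 ]), 'tool_rot': array([ 2.17658827e-01,  9.76024584e-01, -7.65366691e-04, -2.47618233e-04]), 'ft_force': array([ 1.37240603, -0.42110083, -1.12714914]), 'torque': array([-0.03600303,  0.03186487, -0.01452053]), 'grip_force': 0.0, 'opening': 0.09403223750600914}
```

View pics/scene0.png

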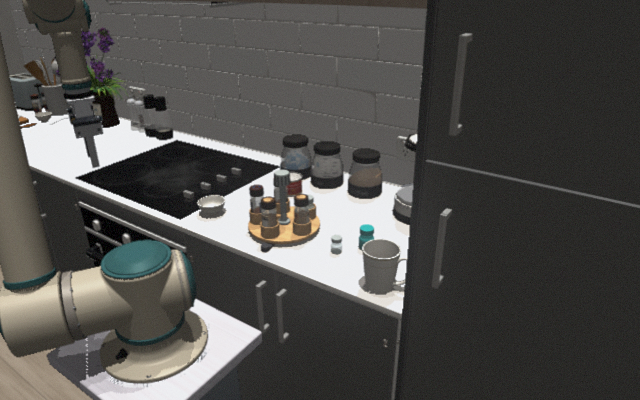

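View pics/top0.png

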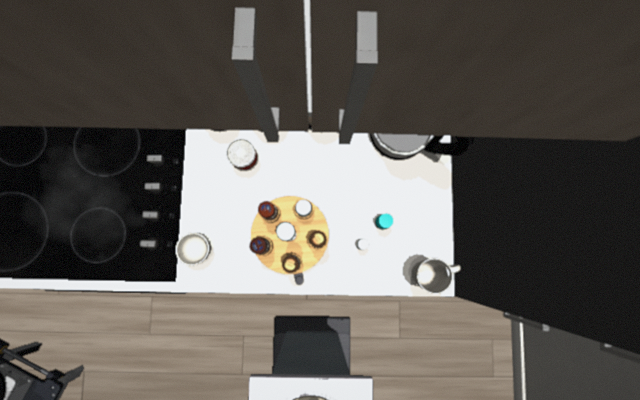

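The top view shows the knob at about (286,231), the short steel-lid jar at (304,208) on the far side, and the nose at (299,279). The bowl, mug and tin stand clear. I'll enlarge a crop next.

Run:
```python
from h import *
a=cv2.imread('pics/top0.png'); d=np.load('pics/top0.npy')
cv2.imwrite('pics/c1.png',cv2.resize(a[190:290,240:340],None,fx=6,fy=6,interpolation=cv2.INTER_CUBIC))
cm=camera_model('top')
for n,u,v in(('knob',286,231),('short',304,208),('nose',299,279),('a',267,210),('b',260,245),('c',291,263),('d',317,239)):
    print(n,pt(cm,u,v,d=d[v,u]))
```

```text
knob [0.515612   0.06312653 0.17768248]
short [0.47210371 0.00215022 1.03283279]
nose [0.39927782 0.0371437  0.01194074]
a [0.5672947  0.11362619 0.12403419]
b [0.48416524 0.12627502 0.1291507 ]
c [0.44389553 0.05277837 0.12759117]
d [ 0.50082767 -0.00670296  0.12786903]
```

View pics/c1.png

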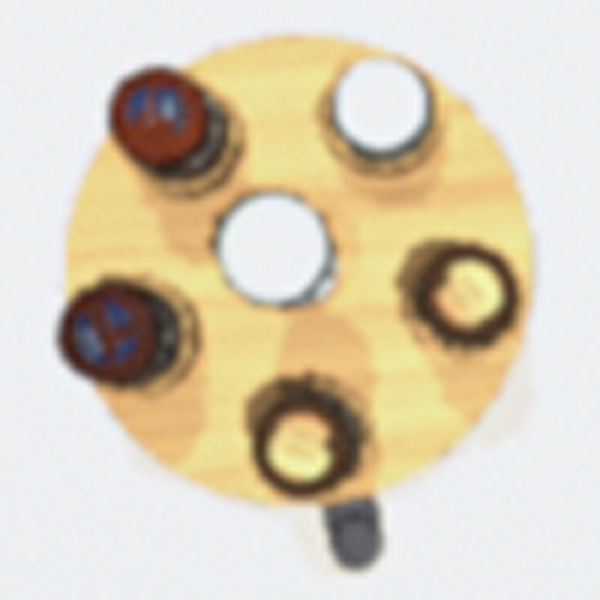

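```bash
cat >> h.py <<'E'
def ang(p,c): return np.arctan2(p[1]-c[1],p[0]-c[0])
E
python3 - <<'E'
from h import *
from scipy.spatial.transform import Rotation as R
cm=camera_model('top')
f=lambda x,y,z: pt(cm,240+x/6-.4,190+y/6-.4,z=z)
k=f(273,249,.178); t=f(297.5,270,.025); n=f(356,540,.012); s=f(383,105,.085)
print(k,t,n,s)
for c in(k,t,(k+t)/2): print(np.degrees(ang(n,c)),np.degrees(ang(s,c)),np.hypot(*(s-c)[:2]),np.hypot(*(n-c)[:2]))
st=telemetry.get_state(); M=R.from_quat(st['tool_rot']); print(M.as_matrix())
print(M.inv().apply(np.r_[k[:2],.28]-st['tcp_pos'])*1000)
E
```

```text
[0.51533315 0.06509558 0.178     ] [0.51413387 0.06539805 0.025     ] [0.39773428 0.03727555 0.012     ] [0.58057502 0.02825869 0.085     ]
-166.69038595240787 -29.449965628904106 0.07492301535384938 0.12084472981745689
-166.4174526043053 -29.204375225841144 0.07611674427344045 0.11974864780970527
-166.55454098686081 -29.32619992524766 0.07551970638472186 0.12029634760306464
[[-9.05249147e-01  4.24880353e-01 -8.16540599e-04]
 [ 4.24881111e-01  9.05248098e-01 -1.38624082e-03]
 [ 1.50185333e-04 -1.60182600e-03 -9.99998706e-01]]
[-438.86373128 -296.74019941  -60.86486542]
```

>>> carry_out([
  {"gripper": -1,"dx": 0,"dy": 0,"dz": -61},
  {"gripper": -1,"dx": -40,"dy": -27,"dz": -61},
  {"gripper": -1,"dx": -85,"dy": -57,"dz": -61},
  {"gripper": -1,"dx": -130,"dy": -88,"dz": -61},
  {"gripper": -1,"dx": -175,"dy": -118,"dz": -61},
  {"gripper": -1,"dx": -220,"dy": -149,"dz": -61},
  {"gripper": -1,"dx": -265,"dy": -179,"dz": -61},
  {"gripper": -1,"dx": -310,"dy": -210,"dz": -61},
  {"gripper": -1,"dx": -355,"dy": -240,"dz": -61},
  {"gripper": -1,"dx": -395,"dy": -267,"dz": -61},
  {"gripper": -1,"dx": -425,"dy": -287,"dz": -61},
  {"gripper": -1,"dx": -439,"dy": -297,"dz": -61},
  {"gripper": -1,"dx": -439,"dy": -297,"dz": -61},
  {"gripper": -1,"dx": -439,"dy": -297,"dz": -61},
])

```text
$.commands[0]: bad value
```

Run:
```python
from h import *
cm=camera_model('wrist'); a,d=capture('wrist'); cv2.imwrite('pics/w1.png',a[:,:,::-1]); np.save('pics/w1.npy',d)
import pickle; pickle.dump(cm,open('pics/w1.pkl','wb'))
s=telemetry.get_state(); print(s['t'],s['q'],s['tcp_pos'],s['tool_rot'])
```

```text
0.15 [ 1.01099228e+00  2.76408811e-01  1.50581077e+00 -3.70200751e-05
  1.36069885e+00 -1.21039795e-01] [0.24409671 0.52017604 0.21883935] [ 2.17622771e-01  9.76032730e-01 -6.30889283e-04 -2.04265941e-04]
```

View pics/w1.png

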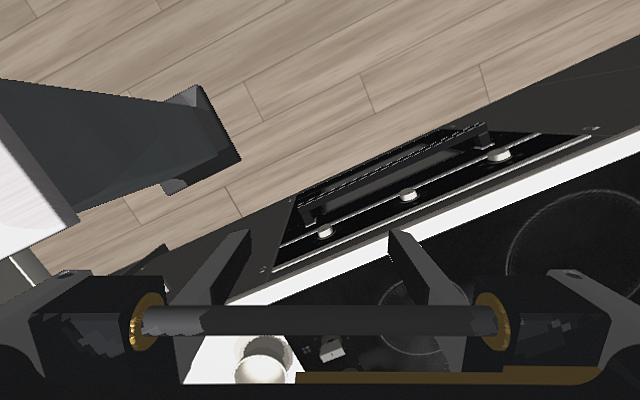

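The call was refused, most likely because "roll" was missing, and the wrist picture still shows the start pose. I'll resend it with "roll".

>>> carry_out([
  {"gripper": -1,"dx": 0,"dy": 0,"dz": -61,"roll": 0},
  {"gripper": -1,"dx": -40,"dy": -27,"dz": -61,"roll": 0},
  {"gripper": -1,"dx": -85,"dy": -57,"dz": -61,"roll": 0},
  {"gripper": -1,"dx": -130,"dy": -88,"dz": -61,"roll": 0},
  {"gripper": -1,"dx": -175,"dy": -118,"dz": -61,"roll": 0},
  {"gripper": -1,"dx": -220,"dy": -149,"dz": -61,"roll": 0},
  {"gripper": -1,"dx": -265,"dy": -179,"dz": -61,"roll": 0},
  {"gripper": -1,"dx": -310,"dy": -210,"dz": -61,"roll": 0},
  {"gripper": -1,"dx": -355,"dy": -240,"dz": -61,"roll": 0},
  {"gripper": -1,"dx": -395,"dy": -267,"dz": -61,"roll": 0},
  {"gripper": -1,"dx": -425,"dy": -287,"dz": -61,"roll": 0},
  {"gripper": -1,"dx": -439,"dy": -297,"dz": -61,"roll": 0},
  {"gripper": -1,"dx": -439,"dy": -297,"dz": -61,"roll": 0},
  {"gripper": -1,"dx": -439,"dy": -297,"dz": -61,"roll": 0},
])

```text
t: 1.9
tcp_pos: [0.5148, 0.0663, 0.2804]
tool_rot: [0.217, 0.976, 0.0, -0.0]
ft_force: [-0.8, 0.5, -0.3]
opening: 0.0939
grip_force: 0.0
```

Run:
```python
from h import *
cm=camera_model('wrist'); a,d=capture('wrist'); cv2.imwrite('pics/w2.png',a[:,:,::-1]); np.save('pics/w2.npy',d)
import pickle; pickle.dump(cm,open('pics/w2.pkl','wb'))
s=telemetry.get_state(); print(s['t'],s['q'],s['tcp_pos'],s['tool_rot'])
```

```text
1.95 [-6.32875447e-03  1.61647163e-01  1.50741879e+00  7.86589260e-04
  1.47290018e+00 -1.13986242e+00] [0.51477918 0.06643804 0.2805327 ] [ 2.16931316e-01  9.76186773e-01  3.43268366e-04 -2.65020965e-04]
```

View pics/w2.png

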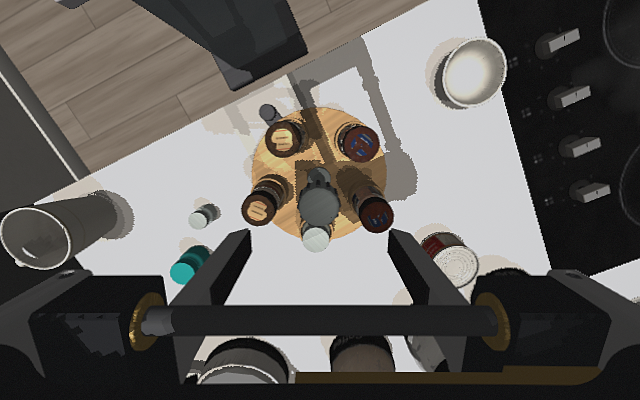

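The wrist view shows the knob top at about (319,207), centred between the fingers. The short jar's lid is at (316,238) and the nose tip at (269,113).

Run:
```python
from h import *
import pickle; cm=pickle.load(open('pics/w2.pkl','rb')); d=np.load('pics/w2.npy')
# knob top: pixels near its height
vv,uu=np.mgrid[170:245,285:355]
P=np.array([pt(cm,u,v,d=d[v,u]) for u,v in zip(uu.ravel(),vv.ravel())])
m=(abs(P[:,2]-.178)<.004)&(np.hypot(P[:,0]-.515,P[:,1]-.065)<.03); Q=P[m]
c,rad=cv2.minEnclosingCircle(Q[:,:2].astype(np.float32)); print(m.sum(),c,rad,Q.mean(0))
a=cv2.imread('pics/w2.png'); cv2.imwrite('pics/c2.png',cv2.resize(a[95:260,230:400],None,fx=3.5,fy=3.5,interpolation=cv2.INTER_CUBIC))
n=pt(cm,268,113,z=.012);s=pt(cm,316,239,z=.085);print(n,s,np.degrees(ang(n,c)),np.degrees(ang(s,c)))
```

```text
1258 (0.516758382320404, 0.06420252472162247) 0.020903652533888817 [0.51602409 0.0646864  0.17736271]
[0.39925424 0.03680831 0.012     ] [0.58187983 0.02943216 0.085     ] -166.87680939748606 -28.09914651803482
```

>>> carry_out([
  {"gripper": -1,"dx": -2,"dy": -1,"dz": 30,"roll": 0},
  {"gripper": -1,"dx": -2,"dy": -1,"dz": 65,"roll": 0},
  {"gripper": -1,"dx": -2,"dy": -1,"dz": 95,"roll": 0},
  {"gripper": -1,"dx": -2,"dy": -1,"dz": 113,"roll": 0},
  {"gripper": -1,"dx": -2,"dy": -1,"dz": 119,"roll": 0},
  {"gripper": -1,"dx": -2,"dy": -1,"dz": 119,"roll": 0},
  {"gripper": 0,"dx": -2,"dy": -1,"dz": 119,"roll": 0},
  {"gripper": 0.2,"dx": -2,"dy": -1,"dz": 119,"roll": 0},
  {"gripper": 0.4,"dx": -2,"dy": -1,"dz": 119,"roll": 0},
  {"gripper": 1,"dx": -2,"dy": -1,"dz": 119,"roll": 0},
  {"gripper": 1,"dx": -2,"dy": -1,"dz": 119,"roll": 0},
  {"gripper": 1,"dx": -2,"dy": -1,"dz": 119,"roll": 0},
  {"gripper": 1,"dx": -2,"dy": -1,"dz": 119,"roll": 0},
  {"gripper": 1,"dx": -2,"dy": -1,"dz": 119,"roll": 0},
], squeeze=20)

```text
t: 3.7
tcp_pos: [0.5173, 0.0643, 0.1614]
tool_rot: [0.218, 0.976, 0.001, 0.0]
ft_force: [1.8, 5.1, -1.2]
opening: 0.042
grip_force: 20.0
```

Gripped at 42 mm. Now I'll turn clockwise, gently.

>>> carry_out([
  {"gripper": 1,"dx": 0,"dy": 0,"dz": 0,"roll": 0.03},
  {"gripper": 1,"dx": 0,"dy": 0,"dz": 0,"roll": 0.08},
  {"gripper": 1,"dx": 0,"dy": 0,"dz": 0,"roll": 0.16},
  {"gripper": 1,"dx": 0,"dy": 0,"dz": 0,"roll": 0.28},
  {"gripper": 1,"dx": 0,"dy": 0,"dz": 0,"roll": 0.42},
  {"gripper": 1,"dx": 0,"dy": 0,"dz": 0,"roll": 0.56},
  {"gripper": 1,"dx": 0,"dy": 0,"dz": 0,"roll": 0.7},
  {"gripper": 1,"dx": 0,"dy": 0,"dz": 0,"roll": 0.84},
  {"gripper": 1,"dx": 0,"dy": 0,"dz": 0,"roll": 0.98},
  {"gripper": 1,"dx": 0,"dy": 0,"dz": 0,"roll": 1.12},
  {"gripper": 1,"dx": 0,"dy": 0,"dz": 0,"roll": 1.26},
  {"gripper": 1,"dx": 0,"dy": 0,"dz": 0,"roll": 1.4},
  {"gripper": 1,"dx": 0,"dy": 0,"dz": 0,"roll": 1.54},
  {"gripper": 1,"dx": 0,"dy": 0,"dz": 0,"roll": 1.68},
  {"gripper": 1,"dx": 0,"dy": 0,"dz": 0,"roll": 1.82},
  {"gripper": 1,"dx": 0,"dy": 0,"dz": 0,"roll": 1.96},
  {"gripper": 1,"dx": 0,"dy": 0,"dz": 0,"roll": 2.08},
  {"gripper": 1,"dx": 0,"dy": 0,"dz": 0,"roll": 2.16},
  {"gripper": 1,"dx": 0,"dy": 0,"dz": 0,"roll": 2.2},
  {"gripper": 1,"dx": 0,"dy": 0,"dz": 0,"roll": 2.2},
])

```text
t: 6.2
tcp_pos: [0.5159, 0.0642, 0.1615]
tool_rot: [0.969, 0.248, -0.001, -0.001]
ft_force: [-1.4, 4.9, 0.6]
opening: 0.0419
grip_force: 20.0
```

Run:
```python
from h import *
a,d=capture('top'); s=telemetry.get_state(); print(s['q'])
c=lambda a,x0,x1,y0,y1,f:cv2.resize(a[y0:y1,x0:x1,::-1],None,fx=f,fy=f,interpolation=cv2.INTER_CUBIC)
b,_=capture('scene')
cv2.imwrite('pics/c3.png',np.hstack([c(a,240,340,190,290,4),c(b,235,335,160,260,4)]))
```

```text
[-1.10403103e-02  2.35091029e-01  1.71329509e+00  1.35199086e-03
  1.19495834e+00  1.05698154e+00]
```

View pics/c3.png

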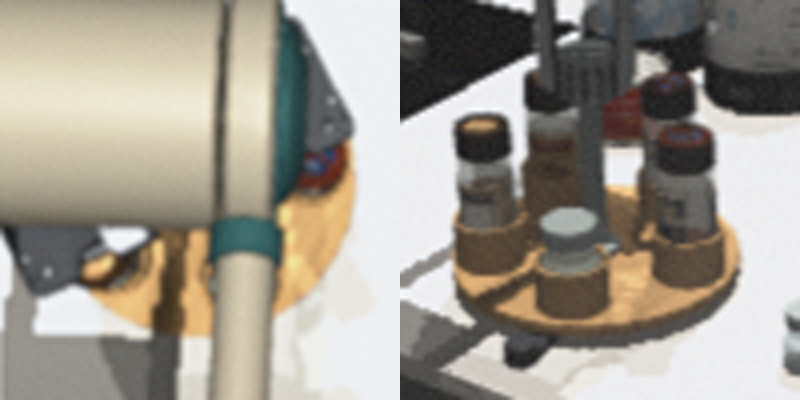

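The top view is hidden by the arm. In the scene view the short jar's lid is at (277,215.5), near the nose at (266,247), with all jars upright. I'll measure the remaining angle.

Run:
```python
from h import *
cm=camera_model('scene'); c=(.516,.0648)
s=pt(cm,276.8,215.2,z=.085); n=pt(cm,266,247.3,z=.008)
print(s,n,np.degrees(ang(s,c)),np.degrees(ang(n,c)),np.hypot(s[0]-c[0],s[1]-c[1]))
```

```text
[0.44586522 0.0274106  0.085     ] [0.3985358  0.03142904 0.008     ] -151.93757616724355 -164.14043180747933 0.07947864277801579
```

>>> carry_out([
  {"gripper": 1,"dx": 0,"dy": 0,"dz": 0,"roll": 0.03},
  {"gripper": 1,"dx": 0,"dy": 0,"dz": 0,"roll": 0.08},
  {"gripper": 1,"dx": 0,"dy": 0,"dz": 0,"roll": 0.14},
  {"gripper": 1,"dx": 0,"dy": 0,"dz": 0,"roll": 0.19},
  {"gripper": 1,"dx": 0,"dy": 0,"dz": 0,"roll": 0.22},
  {"gripper": 1,"dx": 0,"dy": 0,"dz": 0,"roll": 0.22},
  {"gripper": 1,"dx": 0,"dy": 0,"dz": 0,"roll": 0.22},
  {"gripper": 1,"dx": 0,"dy": 0,"dz": 0,"roll": 0.22},
  {"gripper": 1,"dx": 0,"dy": 0,"dz": 0,"roll": 0.22},
])

```text
t: 7.42
tcp_pos: [0.5159, 0.0643, 0.1615]
tool_rot: [0.99, 0.141, -0.001, -0.001]
ft_force: [-1.3, 5.1, 0.6]
opening: 0.0415
grip_force: 20.0
```

Run:
```python
from h import *
w,d=capture('wrist'); cm=camera_model('wrist'); import pickle; pickle.dump(cm,open('pics/w4.pkl','wb'))
b,_=capture('scene')
f=lambda a:cv2.resize(a,(400,400),interpolation=cv2.INTER_CUBIC)
cv2.imwrite('pics/c4.png',np.hstack([f(b[160:260,235:335,::-1]),f(w[0:400,120:520,::-1])]))
```

```text
(no output)
```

View pics/c4.png

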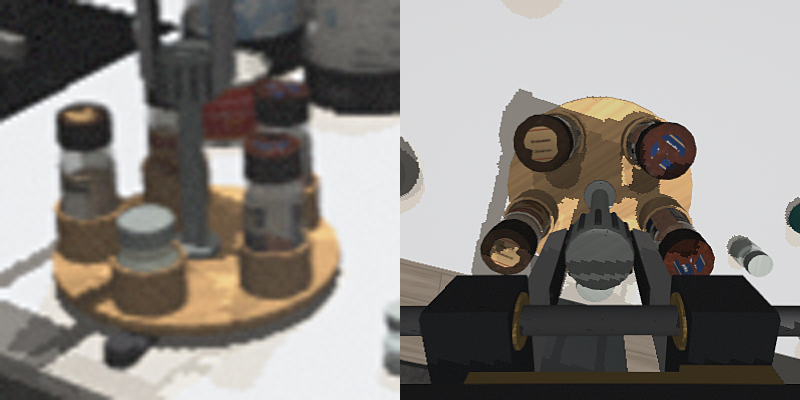

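In the scene crop the short jar's lid is at (146,221) and the nose at (123,350), so scene pixels (271.1,214.9) and (265.5,247). All jars are upright and the fingers hold the knob.

Run:
```python
from h import *
cm=camera_model('scene'); c=(.516,.0648)
s=pt(cm,271.1,214.9,z=.085); n=pt(cm,265.5,247,z=.008)
print(s,n,np.degrees(ang(s,c)),np.degrees(ang(n,c)),np.hypot(s[0]-c[0],s[1]-c[1]))
s=telemetry.get_state(); print(s['t'],s['grip_force'],abs(s['qd']).max())
```

```text
[0.43889611 0.04126956 0.085     ] [0.39896175 0.03350823 0.008     ] -163.02894226606924 -165.03130569135183 0.08061446766772411
7.525 20.0084987282753 0.0019132731123812307
```

The jar is within about 3° (under 5 mm) of the nose line by either estimate, so I'm handing it in.

```bash
python3 -c "
from station import close_job
print(close_job())"
```

```text
the job is handed in; nothing more can be done
None
```

I turned the carousel about 139° clockwise, so the short steel-lid jar now stands over the nose, by my measurements within about 5 mm of its line (12 mm allowed). The gripper still holds the knob at 20 N, all jars were upright in the last pictures, and the job is handed in, but no verdict was returned.

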